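Load a fixture pallet past the spring catch of a measuring-machine dock

TASK

Load the fixture pallet into its dock on the measuring machine: with a fingertip press the dock's spring catch down by its thumb pad and hold it down while you push the pallet over it by the ear, then push the pallet on until it is fully home against the end stop and the catch has sprung up behind it. Only press and push: do not lift the pallet, do not touch the vice and machined bracket that it carries, and leave the gauges and tools lying about where they are. Finish clear of everything.

Things in the scene. Friction and masses are not known exactly. Their poses are not given: they have to be found in the camera images.
- dock: Fixed pallet dock on an aluminium tooling plate, 275 x 360 mm, top at z = 10 mm, lying on the table. Origin: on the table under the middle of the track. +y is the way the pallet is pushed home, +x the side of the thumb pad. Dock coordinates in mm in these entries are in this frame. The track runs along y between two guide walls, from its open end at y = -160 to the end stop.
- stop_face (a point): Middle of the dark end stop's face that the pallet meets, at dock (0, 141, 24); the stop's top is at z = 34. The guide walls have inner faces at x = +-46.5, outer faces at +-58.5, and keeper strips over the pallet's edges (|x| 41.5 to 58.5, top z = 35). The pallet rides on two runners (top z = 18, |x| 34 to 45); between them the floor is the tooling plate, z = 10.
- catch (a joint): How far the dock's spring catch is pressed: 0 = fully up, 0.010 m = bottom. The spring pushes up with 2.5 N at 0, rising to 5 N at the bottom. Thumb pad, arm under the guide and nose move straight down as one piece. The pallet passes over when it is pressed 0.0085 m or more; once over the nose, the pallet keeps it down; behind the home pallet it springs up.
- catch_pad (a point): Middle of the top of the catch's thumb pad, a flat steel strip 26 x 72 mm beside the guide: dock x 65 to 91, y -64 to 8; its top is at z = 30 when up, z = 20 at the bottom. The point moves with the catch.
- catch_nose (a point): Middle of the top of the catch's square steel nose in the track: dock x 16 to 32, y 0 to 8; up, its top is at z = 26, 8 mm above the runners, and blocks the pallet. The point moves with the catch.
- pallet: Loose aluminium fixture pallet, plate 90 (x) x 130 (y) x 12 mm, 0.65 to 1 kg with its load; slides easily in the track with 1.5 mm play each side. Origin: centre of the plate's underside, axes as the dock's; +y is its front. It starts with its front edge 2 to 18 mm short of the catch nose. Home: front against the end stop, origin at dock y = 76, rear edge at dock y = 11.
- ear_back (a point): Middle of the flat rear face of the pallet's push ear, where it overhangs the thumb pad, at (78, 43, 25) mm in the pallet's frame. The ear is a dark steel bar along x: x 24 to 94, y 43 to 57, z 20 to 30 mm there; its underside is 8 mm above the raised pad. A finger standing on the pad behind the ear can push it to +y.
- workpiece: Small dark steel vice with the machined aluminium bracket in it, bolted on top of the pallet, 40 (x) x 66 (y) x 48 mm high (its top is 78 mm above the table). Origin: centre of the vice's underside, at (-12, -12, 12) mm in the pallet's frame. Not to be touched.
- ring_gauge: Bystander: steel ring gauge, 42 mm across, 16 mm high, flat on the tooling plate. Origin: centre of its underside.
- gauge_block: Bystander: two wrung steel gauge blocks standing on the tooling plate, 15 x 35 x 30 mm high. Origin: under the thicker block.
- thumb_screw: Bystander: brass thumb screw standing on its head on the tooling plate, 24 mm across, 34 mm high. Origin: centre of its underside.
- ball_stand: Bystander: reference ball on a steel stand, 48 mm foot, 126 mm high, on the granite. Origin: centre of its underside.
- v_block: Bystander: steel V-block on the granite, 45 x 65 x 44 mm. Origin: centre of its underside.
- stylus_case: Bystander: closed black and grey stylus case on the granite, 85 x 125 x 33 mm. Origin: centre of its underside.
- hex_driver: Bystander: black-handled screwdriver lying on the granite, about 200 mm long.
Not all that is in view belongs to the job. What is shaped like the pallet but purple or yellow is not meant.

How it is judged:
On the way, in this order (a step that is already met when the one before it is completed fails the run):
1. the catch is pressed down by the fingers while the pallet is still short of it (value of joint catch above 0.0075 m and contact force between the fingers and dock above 0.5 N and y of pallet in the frame of dock below -0.063 m), for 0.05 s.
2. the pallet's front is over the held-down catch (value of joint catch above 0.006 m and y of pallet in the frame of dock above -0.06 m), for 0.05 s.
At the end, for the whole second after the job is handed in: The pallet lies flat in the track within 3 mm of the end stop, at rest, and the catch is up behind it (pressed less than 1.5 mm) (y of pallet in the frame of dock above 0.073 m and value of joint catch below 0.0015 m and height (world z) of pallet below 0.021 m and angle between pallet's own z axis and vertical below 0.05 rad and linear speed of pallet below 0.01 m/s); the robot touches nothing.
It fails at once if the pallet is lifted or tipped (height (world z) of pallet above 0.026 m or angle between pallet's own z axis and vertical above 0.12 rad).
It fails at once if the robot touches the vice or the bracket on the pallet (contact force between the arm and workpiece above 1 N).
It fails at once if a finger touches the vice or the bracket on the pallet (contact force between the fingers and workpiece above 1 N).
It fails at once if a gauge or tool lying about is moved more than 15 mm (distance of any of ring_gauge, gauge_block, thumb_screw, ball_stand, v_block, stylus_case, hex_driver from where it was at the start of the episode above 0.015 m).
It also fails if it takes over 48 s, if anything falls off the work surface, if the arm or the gripper's body presses on something with over 40 N, if the wrist force passes 120 N, or if a joint passes its speed limit or range.

ROBOT

A 6-joint arm with a two-finger parallel gripper is mounted at the origin on the work surface. World frame = base frame: x ahead of the robot, y to its left, z up, the work surface at z = 0. Lengths are in m, angles in rad, forces in N, time in s.
With the tool pointing down it reaches from about 0.35 to 0.775 m from the base axis. Payload 7.3 kg.
Tool frame: the origin (TCP) lies at the very end of the fingers, on their centre line; the grasp point (between the pads) lies 19 mm behind it; z points along the fingers, y is the direction in which the jaws open and shut (so a half turn about z gives the same grasp; the last joint's range is limited). The gripper opens to 92 mm and grips with 3 to 60 N. Pads are 19 mm wide; open, the fingers measure 130 mm over their backs; the gripper's body (75 mm by 190 mm) begins 47 mm behind the grasp point.
Start: joints at [-1.312, 0.342, 1.524, -0, 1.275, -0.146], TCP at [0.207, -0.483, 0.227] pointing down, gripper open.
Joint ranges: [-2.53, 2.53], [-0.77, 2.02], [0.04, 2.7], [-1, 4.14], [0.28, 2.66], [-3.11, 3.11]. Speed limits (rad/s): [2.57, 2.57, 3.14, 3.14, 3.14, 3.14].

INTERFACE

Orientations are given as [roll, pitch, yaw] about the fixed x, y, z axes, in that order (R = Rz(yaw) Ry(pitch) Rx(roll)).
In Python, from cell import robot gives the robot as it stands.
- The arm moves only by the tool apply_moves, never from a script. Its argument "plan" is a list of rows, each an object of numbers: "tx", "ty", "tz": the shift along the tool's x, y, z in m; "yaw": the turn about the tool's z in rad; "grip": the opening, from -1 (shut) to 1 (fully open), so that 0 is half open. In form: [{"tx": .., "ty": .., "tz": .., "yaw": .., "grip": ..}, ...]. A call has 1 to 8 rows; each row is the pose to reach, as a shift and turn from the pose commanded when the call began, along the tool's axes at that moment; what a row does not reach only later rows make up. A row lasts 1/8 s, in which the tool goes at most 62.5 mm and 10.7 degrees, less where a joint would pass 70% of its speed; a pose out of reach is approached as far as the arm can. A call with a gripper value outside its range is refused whole. The fingers move at their own pace and stop on an object; "force" is the grip in N (left out, the last holds). Time passes only in rows, so rows that repeat a pose let the fingers close. It gives the time, the measured TCP pose, the force and the opening at its end, in the units of the state.
- robot.observe(): the state, without advancing time (a new reading comes with each control period).
- robot.read_camera(name): name is "side" or "top" or "wrist"; returns (picture, depth): 400x640x3 uint8, red, green, blue; 400x640 float32, m along the optical axis (not along the pixel's ray), 0 where there is no reading.
- robot.get_calibration(name): a dict with "camera_matrix" (3x3 intrinsics, pixels), "R" (3x3) and "t" (3): a world point X has camera coordinates R X + t. Camera axes: x right, y down, z forward; pixel columns grow to the right and rows downward; lengths in m; the calibration is good to about 2 mm. The wrist camera is an equidistant fisheye: a pixel r from the principal point sees the ray r / f radians off the axis. A picture is of the moment at which its call begins: read the wrist's pose just before it. get_calibration takes no time and is no camera call; for the wrist camera it gives the pose at the moment of the call.
- robot.hand_in(): hands the job in, once; it reports no verdict.
Trained networks look in the newest picture that a camera, given by its name, has taken for a name from the list of things; names that differ only in an ending like _2 or _b are one class to them, and where a whole thing is asked for, a point or a joint stands for the part that bears it (a point fixed in the world has none). Each returns a list of dicts, best first, with "confidence" (0 to 1); they miss things now and then, are a little off and sometimes report something else, mostly with a low value. They report only what shows in the picture. A call takes as long as a camera call. They do not tell look-alikes from the thing itself.
- robot.outline_of(label, camera): "region" (400x640 bool, what is visible of it) and "pixel" ([row, column] in pixels, amid what is visible of it).
- robot.tip_of(label, camera): "pixel" ([row, column] in pixels: a listed point, or the origin of a listed thing).
The state is a dict: "time": time; "qpos": joint angles; "qvel": joint speeds; "joint_efforts": joint torques, N m; "tool_pos": TCP position; "tool_rot": TCP orientation; "contact_force": force on the tool from outside, world axes, zero at the start; "torque": the same for the moment, N m; "opening": finger opening in m.
Only numpy, scipy, OpenCV 4.12 (cv2) and the standard library are available. Lean on these libraries where they do the work, as an engineer would, in place of code of your own. Each camera call takes 0.05 s, during which the arm holds its last target.

## Working session

There is one attempt and no reset: what is moved stays moved. The work goes in short steps, Python scripts to look and compute and a tool call to move; the robot and the scene stay as the last step left them, time stands still between calls to the robot, and variables do not carry over. Pictures are saved under pics/ and viewed, and the job is handed in when it is done.

Besides the shell and the picture viewer there is one more tool, called after ">>>" as name(argument=value, ...) on one line, values as JSON. apply_moves: Moves the arm, as the interface text tells. Its arguments: {"type":"object","properties":{"plan":{"type":"array","items":{"type":"object","properties":{"tx":{"type":"number"},"ty":{"type":"number"},"tz":{"type":"number"},"yaw":{"type":"number"},"grip":{"type":"number"}}}},"force":{"type":"number"}},"required":["plan"]}

```bash
ls; mkdir -p pics
python3 - <<'E'
from cell import robot
import cv2
s=robot.observe(); print({k:s[k] for k in s})
for n in ("top","side","wrist"):
    p,d=robot.read_camera(n); cv2.imwrite(f"pics/{n}0.png",p[:,:,::-1])
    c=robot.get_calibration(n); print(n,c)
E
```

```text
pics
{'time': 0.0, 'qpos': array([-1.31202656e+00,  3.42706452e-01,  1.52499309e+00,  1.66394278e-05,
        1.27544577e+00, -1.46003155e-01]), 'qvel': array([-1.43000770e-03,  2.85354480e-03,  7.10211500e-04, -2.45238446e-04,
        1.53615043e-04, -1.84070953e-05]), 'joint_efforts': array([-2.71309573e-04, -4.31241453e+01, -2.44221890e+01,  7.17856502e-02,
        5.59134583e-02, -1.18018629e-04]), 'tool_pos': array([ 0.20666774, -0.48216449,  0.22606178]), 'tool_rot': array([-3.14005883e+00, -2.41630849e-04,  4.04767878e-01]), 'contact_force': array([-0.78877757,  0.13276552,  0.19908071]), 'torque': array([-0.01454637, -0.04870602,  0.00553024]), 'opening': 0.09161091285880708}
top {'camera_matrix': array([[503.96424838,   0.        , 320.12065327],
       [  0.        , 503.96424838, 190.08109137],
       [  0.        ,   0.        ,   1.        ]]), 'R': array([[ 0.013759  , -0.99978109, -0.01576272],
       [-0.9864271 , -0.01099223, -0.16383144],
       [ 0.1636223 ,  0.01780293, -0.98636241]]), 't': array([0.01994966, 0.43442424, 1.42748783])}
side {'camera_matrix': array([[509.97490021,   0.        , 323.73752944],
       [  0.        , 509.97490021, 194.8527278 ],
       [  0.        ,   0.        ,   1.        ]]), 'R': array([[-0.79484343, -0.60635339, -0.02365341],
       [-0.3327791 ,  0.46815878, -0.81858745],
       [ 0.50742683, -0.6427775 , -0.57389467]]), 't': array([0.35402073, 0.20122706, 1.47558312])}
wrist {'camera_matrix': array([[309.70691629,   0.        , 318.83217807],
       [  0.        , 309.70691629, 202.19071899],
       [  0.        ,   0.        ,   1.        ]]), 'R': array([[ 0.39368794, -0.91924314, -0.001359  ],
       [-0.88326485, -0.37868811,  0.27647516],
       [-0.25466254, -0.10764458, -0.9610201 ]]), 't': array([-0.52391747, -0.03518426,  0.3906873 ])}
```

View pics/top0.png

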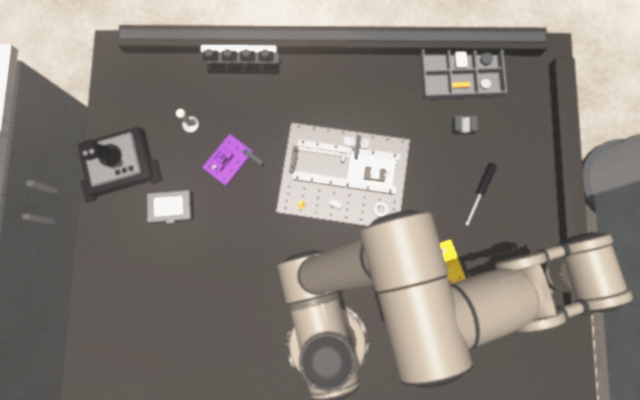

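View pics/side0.png

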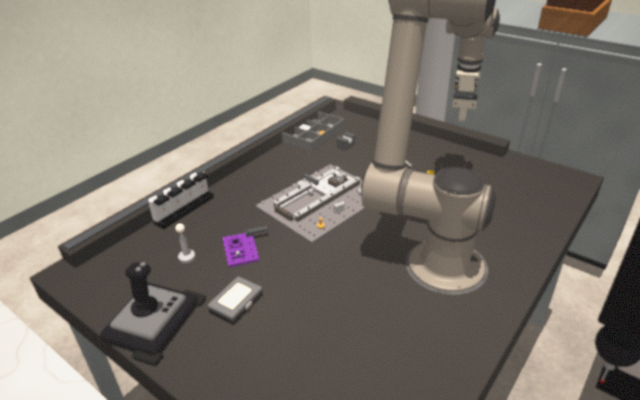

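View pics/wrist0.png

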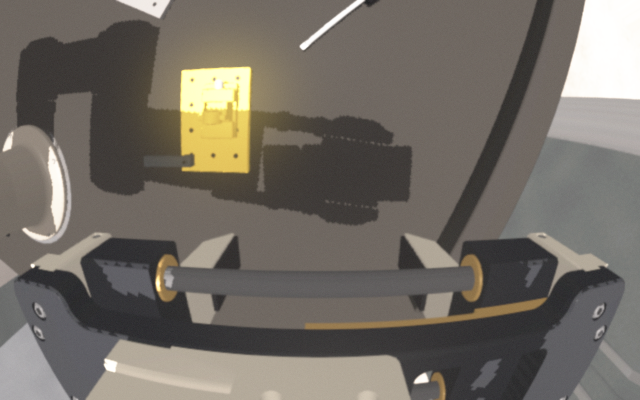

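```bash
cat > h.py <<'E'
from cell import robot
import numpy as np, cv2
def unproj(n,uv,d,c=None):
    c=c or robot.get_calibration(n);K=c["camera_matrix"]
    u,v=uv; x=(u-K[0,2])/K[0,0]; y=(v-K[1,2])/K[0,0]
    if n=="wrist":
        r=np.hypot(x,y); s=np.tan(r)/r if r>1e-9 else 1; x*=s;y*=s
    return c["R"].T@(np.array([x,y,1])*d-c["t"])
def onplane(n,uv,z,c=None):
    c=c or robot.get_calibration(n)
    a=unproj(n,uv,0.,c);b=unproj(n,uv,1.,c)
    return a+(b-a)*(z-a[2])/(b[2]-a[2])
def proj(n,X,c=None):
    c=c or robot.get_calibration(n);K=c["camera_matrix"]
    p=c["R"]@np.asarray(X)+c["t"]; x,y=p[:2]/p[2]
    if n=="wrist":
        r=np.hypot(x,y); s=np.arctan(r)/r; x*=s;y*=s
    return np.array([x*K[0,0]+K[0,2],y*K[0,0]+K[1,2]])
E
python3 - <<'E'
from h import *
Z=dict(dock=0,stop_face=.024,catch_pad=.03,catch_nose=.026,pallet=.018,ear_back=.043,ring_gauge=.01,gauge_block=.01,thumb_screw=.01,ball_stand=0,v_block=0,stylus_case=0)
for l in Z:
    r=robot.tip_of(l,"top")
    for q in r[:2]:
        v,u=q["pixel"]; print(l,round(q["confidence"],2),[round(u),round(v)],np.round(onplane("top",(u,v),Z[l]),4))
p,d=robot.read_camera("top")
cv2.imwrite("pics/topz.png",cv2.resize(p[100:250,260:440,::-1],None,fx=4.4,fy=4,interpolation=cv2.INTER_CUBIC))
E
```

```text
dock 0.91 [344, 167] [ 0.5107 -0.044   0.    ]
stop_face 0.58 [299, 157] [0.5335 0.0904 0.024 ]
stop_face 0.32 [172, 208] [0.3779 0.4589 0.024 ]
catch_pad 0.68 [357, 144] [ 0.5754 -0.0823  0.03  ]
catch_nose 0.47 [343, 159] [ 0.529  -0.0413  0.026 ]
pallet 0.95 [232, 160] [0.5259 0.2906 0.018 ]
pallet 0.7 [370, 172] [ 0.4926 -0.12    0.018 ]
ear_back 0.72 [362, 139] [ 0.5851 -0.0968  0.043 ]
ear_back 0.71 [342, 168] [ 0.4988 -0.0369  0.043 ]
ring_gauge 0.45 [379, 209] [ 0.3835 -0.1473  0.01  ]
gauge_block 0.57 [336, 205] [ 0.3954 -0.0215  0.01  ]
thumb_screw 0.42 [300, 203] [0.4001 0.0861 0.01  ]
ball_stand 0.56 [189, 127] [0.6315 0.4278 0.    ]
v_block 0.56 [464, 125] [ 0.6437 -0.4056  0.    ]
stylus_case 0.92 [171, 208] [0.3806 0.4689 0.    ]
stylus_case 0.56 [341, 166] [ 0.514  -0.0368  0.    ]
```

View pics/topz.png

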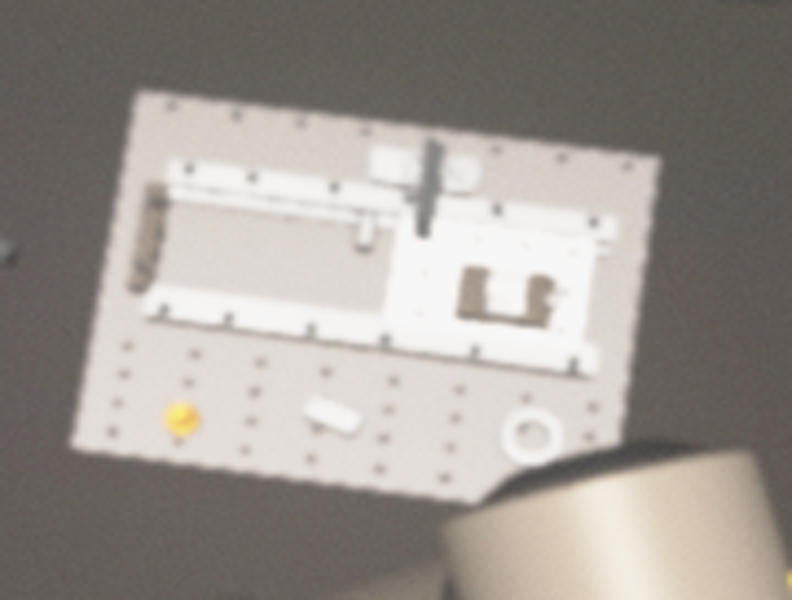

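Run:
```python
from h import *
f=lambda u,v,z:onplane("top",(260+(u+.5)/4.4-.5,100+(v+.5)/4-.5),z)
a=f(137,92,.01);b=f(660,157,.01);print(a,b,np.linalg.norm(a-b)); d=a-b
yaw=np.arctan2(-d[0],d[1]);print("yaw",yaw)
# guide wall top lines z=.035
a2=f(145,312,.035);b2=f(597,372,.035);d=a2-b2;print(np.linalg.norm(d),np.arctan2(-d[0],d[1]))
R=np.array([[np.cos(yaw),-np.sin(yaw)],[np.sin(yaw),np.cos(yaw)]])
for n,z,uv,dk in (("pad rear",.03,(478,173),(78,-64)),("pad front",.03,(371,163),(78,8)),("nose",.026,(363,236),(24,4)),("stopL",.034,(158,240),(0,141)),("earback tip",.048,(441,170),None),("palrear",.03,(590,300),None),("palfront",.03,(395,250),None)):
    X=f(*uv,z)[:2]; print(n,np.round(X,4),"origin" if dk else "", np.round(X-R@np.array(dk)/1000,4) if dk else "")
```

```text
[0.64438286 0.11756857 0.01      ] [ 0.59706344 -0.24037272  0.01      ] 0.3610555254042767
yaw -0.13143667265912962
0.3016476949473318 -0.13640210085816704
pad rear [ 0.5782 -0.1149] origin [ 0.5093 -0.0413]
pad front [ 0.5852 -0.043 ] origin [ 0.5068 -0.0407]
nose [ 0.5307 -0.0381] origin [ 0.5063 -0.0389]
stopL [0.5244 0.099 ] origin [ 0.5059 -0.0408]
earback tip [ 0.5755 -0.089 ]  
palrear [ 0.4833 -0.1891]  
palfront [ 0.5194 -0.0594]
```

>>> apply_moves(plan=[{"tx": 0.05,"ty": -0.02,"tz": 0.0,"yaw": 0.06,"grip": -1},{"tx": 0.1,"ty": -0.04,"tz": 0.01,"yaw": 0.13,"grip": -1},{"tx": 0.15,"ty": -0.06,"tz": 0.02,"yaw": 0.2,"grip": -1},{"tx": 0.2,"ty": -0.08,"tz": 0.03,"yaw": 0.27,"grip": -1},{"tx": 0.25,"ty": -0.1,"tz": 0.04,"yaw": 0.33,"grip": -1},{"tx": 0.3,"ty": -0.12,"tz": 0.05,"yaw": 0.4,"grip": -1},{"tx": 0.35,"ty": -0.14,"tz": 0.06,"yaw": 0.47,"grip": -1},{"tx": 0.4,"ty": -0.155,"tz": 0.07,"yaw": 0.539,"grip": -1}], force=20)

```text
time: 1.8
tool_pos: [0.5146, -0.1811, 0.1566]
tool_rot: [3.141, -0.0, -0.136]
contact_force: [0.1, -0.5, 1.1]
opening: 0.0166
```

Run:
```python
from h import *
print(robot.observe()["tool_pos"],robot.observe()["opening"])
p,d=robot.read_camera("wrist"); cv2.imwrite("pics/w1.png",p[:,:,::-1])
np.save("w1d.npy",d)
Z=dict(stop_face=.024,catch_pad=.03,catch_nose=.026,pallet=.018,ear_back=.043)
for l in Z:
    for q in robot.tip_of(l,"wrist")[:2]:
        v,u=q["pixel"]; print(l,round(q["confidence"],2),[round(u),round(v)],np.round(onplane("wrist",(u,v),Z[l]),4))
```

```text
[ 0.51456919 -0.1810917   0.15657755] 0.016638253920519267
stop_face 0.58 [91, 211] [0.5311 0.0979 0.024 ]
catch_pad 0.61 [202, 142] [ 0.5803 -0.0763  0.03  ]
catch_nose 0.67 [181, 193] [ 0.5327 -0.041   0.026 ]
pallet 0.8 [265, 216] [ 0.4948 -0.1241  0.018 ]
ear_back 0.93 [39, 230] [0.5197 0.1937 0.043 ]
ear_back 0.79 [210, 143] [ 0.5777 -0.0915  0.043 ]
```

View pics/w1.png

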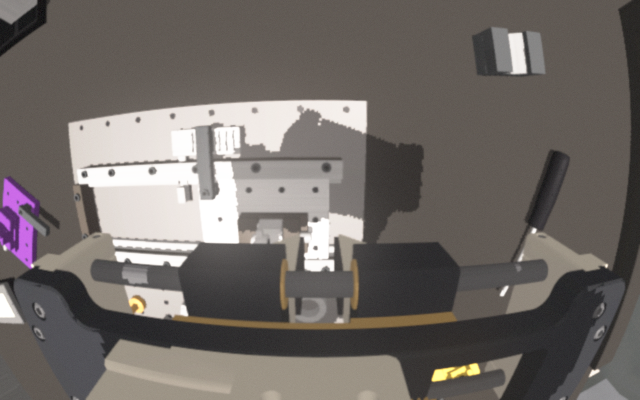

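Run:
```python
import cv2
p=cv2.imread("pics/w1.png")
cv2.imwrite("pics/w1z.png",cv2.resize(p[90:230,60:260],None,fx=4,fy=4,interpolation=cv2.INTER_CUBIC))
```

```text
(no output)
```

View pics/w1z.png

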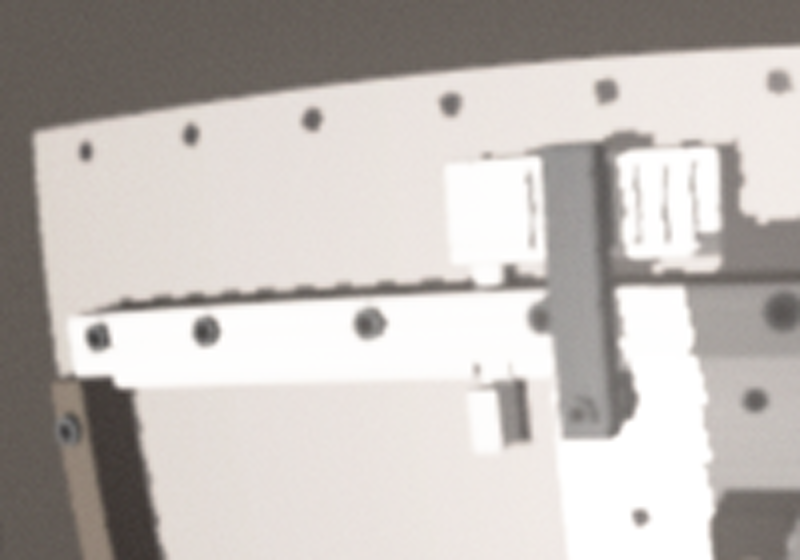

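Run:
```python
from h import *
f=lambda u,v,z:onplane("wrist",(60+(u+.5)/4-.5,90+(v+.5)/4-.5),z)
from scipy.optimize import least_squares
pts=[((446,164),.03,(91,8)),((449,264),.03,(65,8)),((720,150),.03,(91,-64)),((720,258),.03,(65,-64)),((471,393),.026,(32,8)),((473,452),.026,(16,8)),((500,392),.026,(32,0)),((503,450),.026,(16,0)),((72,318),.035,(58.5,141))]
W=np.array([f(*a,z)[:2] for a,z,_ in pts]);D=np.array([k for *_,k in pts])/1000
def T(q,D=D):
    c,s=np.cos(q[2]),np.sin(q[2]);return D@np.array([[c,s],[-s,c]])+q[:2]
r=least_squares(lambda q:(T(q)-W).ravel(),[.507,-.04,-.13],loss="soft_l1",f_scale=.002)
print(r.x);print(np.round((T(r.x)-W)*1000,1).tolist())
def inv(X,q=r.x):
    c,s=np.cos(q[2]),np.sin(q[2]);return (np.asarray(X)[:2]-q[:2])@np.array([[c,-s],[s,c]])*1000
for n,uv,z in (("earback top outer",(603,150),.048),("earback top",(612,400),.048),("earfront top",(546,150),.048),("ear front inner",(563,430),.048),("pallet front",(556,420),.03),("pallet front",(565,520),.03)): print(n,inv(f(*uv,z)))
print("tcp",inv(robot.observe()["tool_pos"]))
```

```text
[ 0.50602593 -0.0425172  -0.13818836]
[[0.1, 0.3], [-1.0, -0.6], [0.5, 0.1], [-0.1, -0.7], [0.3, 0.3], [-0.0, -1.1], [0.2, 0.8], [-0.5, 0.0], [0.5, 0.8]]
earback top outer [ 92.3825659  -41.43128411]
earback top [ 34.95799532 -40.04935683]
earfront top [ 93.15024131 -27.46568836]
ear front inner [ 27.78488388 -26.90501766]
pallet front [ 25.50128969 -17.75972756]
pallet front [ -0.99452771 -17.29992108]
tcp [  26.24559734 -138.27451662]
```

>>> apply_moves(plan=[{"tx": 0.017,"ty": -0.025,"tz": 0.02,"yaw": 0.002},{"tx": 0.034,"ty": -0.05,"tz": 0.04,"yaw": 0.003},{"tx": 0.0505,"ty": -0.07,"tz": 0.06,"yaw": 0.003},{"tx": 0.0505,"ty": -0.07,"tz": 0.08,"yaw": 0.003},{"tx": 0.0505,"ty": -0.07,"tz": 0.08,"yaw": 0.003}])

```text
schema error: expected keys tx, ty, tz, yaw, grip
```

```bash
cat >> h.py <<'E'
Q=(.50603,-.04252,-.1382)
def inv(X,q=Q):
    c,s=np.cos(q[2]),np.sin(q[2]);return (np.asarray(X)[:2]-q[:2])@np.array([[c,-s],[s,c]])*1000
def D2W(x,y,z,q=Q):
    c,s=np.cos(q[2]),np.sin(q[2]);return np.array([q[0]+(c*x-s*y)/1000,q[1]+(s*x+c*y)/1000,z/1000])
E
python3 - <<'E'
from h import *
o=robot.observe(); print(o["tool_pos"],o["tool_rot"],o["opening"],"dock",inv(o["tool_pos"]),o["contact_force"])
p,d=robot.read_camera("wrist"); cv2.imwrite("pics/w2.png",p[:,:,::-1])
cv2.imwrite("pics/w2z.png",cv2.resize(p[120:320,200:440,::-1],None,fx=3,fy=3,interpolation=cv2.INTER_CUBIC))
p,d=robot.read_camera("side");cv2.imwrite("pics/s2z.png",cv2.resize(p[130:280,240:440,::-1],None,fx=4,fy=4,interpolation=cv2.INTER_CUBIC))
E
```

```text
[ 0.51297416 -0.18308888  0.15681584] [ 3.14127308e+00  1.66900722e-04 -1.34300311e-01] 0.0007366235241099003 dock [  26.24278857 -138.27200103] [ 0.54393506  0.24590395 -0.85356059]
```

View pics/w2.png

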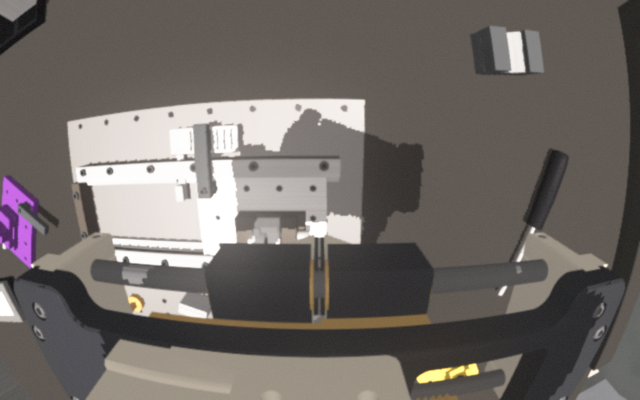

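View pics/s2z.png

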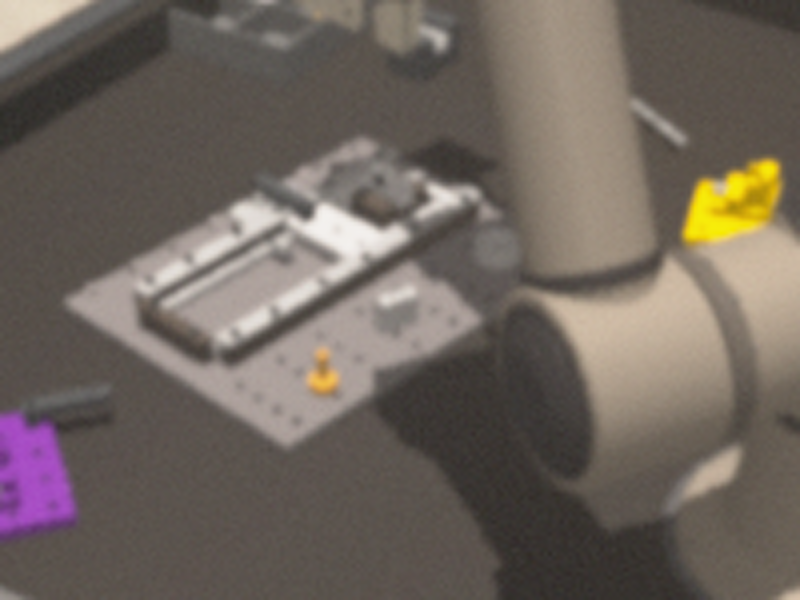

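Run:
```python
import cv2
p=cv2.imread("pics/w2.png")
cv2.imwrite("pics/w2zz.png",cv2.resize(p[90:230,60:260],None,fx=4,fy=4,interpolation=cv2.INTER_CUBIC))
```

```text
(no output)
```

View pics/w2zz.png

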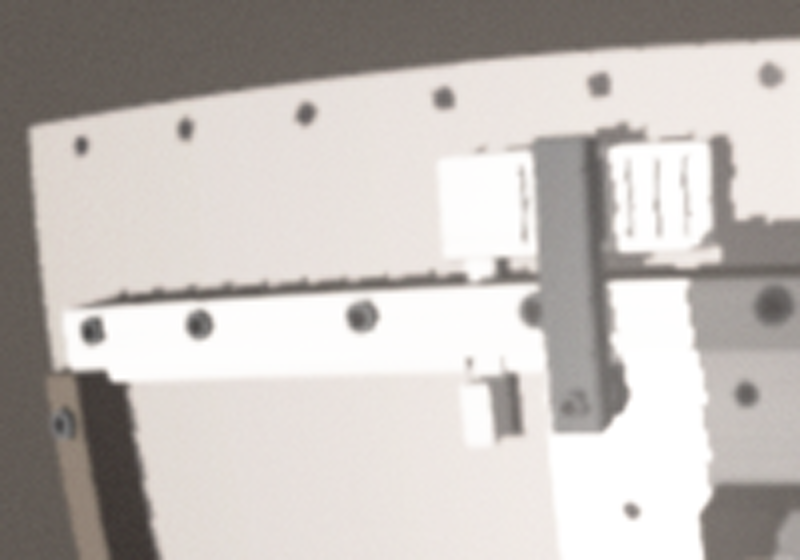

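```bash
python3 - <<'E'
from h import *
o=robot.observe();print(o["tool_pos"])
f=lambda u,v,z:onplane("wrist",(60+(u+.5)/4-.5,90+(v+.5)/4-.5),z)
from scipy.optimize import least_squares
pts=[((439,158),.03,(91,8)),((442,257),.03,(65,8)),((711,144),.03,(91,-64)),((712,250),.03,(65,-64)),((462,386),.026,(32,8)),((466,446),.026,(16,8)),((491,386),.026,(32,0)),((495,444),.026,(16,0)),((66,312),.035,(58.5,141))]
W=np.array([f(*a,z)[:2] for a,z,_ in pts]);D=np.array([k for *_,k in pts])/1000
def T(q,D=D):
    c,s=np.cos(q[2]),np.sin(q[2]);return D@np.array([[c,s],[-s,c]])+q[:2]
r=least_squares(lambda q:(T(q)-W).ravel(),[.507,-.04,-.13],loss="soft_l1",f_scale=.002)
print(r.x);print(np.round((T(r.x)-W)*1000,1).tolist())
q=r.x
for n,uv,z in (("earback top outer",(593,140),.048),("earback top",(603,395),.048),("pallet front",(548,420),.03)): print(n,inv(f(*uv,z),q))
print("tcp",inv(o["tool_pos"],q))
t=(D2W(78,-65,0,q)-o["tool_pos"])
psi=o["tool_rot"][2];print(psi,"tx",t[0]*np.cos(psi)+t[1]*np.sin(psi),"ty",t[0]*np.sin(psi)-t[1]*np.cos(psi))
E
sed -i 's/^Q=.*/Q=(0,0,0)/' h.py
```

```text
[ 0.51285669 -0.1835382   0.15708165]
[ 0.50814034 -0.0409059  -0.14059453]
[[0.2, 0.4], [-1.1, -0.3], [0.6, 0.0], [-0.4, -0.4], [0.1, 0.0], [0.1, -0.8], [0.3, 0.5], [-0.3, 0.0], [0.4, 0.5]]
earback top outer [ 93.11094846 -41.20994313]
earback top [ 34.45828922 -40.08336857]
pallet front [ 23.78559489 -17.72198207]
tcp [  24.65713064 -140.56401373]
-0.13555108429665674 tx 0.053723292080453705 ty -0.07529402213999592
```

```bash
sed -i 's/^Q=.*/Q=(.5080,-.0408,-.1395)/' h.py; tail -9 h.py
```

```text
p=c["R"]@np.asarray(X)+c["t"]; x,y=p[:2]/p[2]
    if n=="wrist":
        r=np.hypot(x,y); s=np.arctan(r)/r; x*=s;y*=s
    return np.array([x*K[0,0]+K[0,2],y*K[0,0]+K[1,2]])
Q=(.5080,-.0408,-.1395)
def inv(X,q=Q):
    c,s=np.cos(q[2]),np.sin(q[2]);return (np.asarray(X)[:2]-q[:2])@np.array([[c,-s],[s,c]])*1000
def D2W(x,y,z,q=Q):
    c,s=np.cos(q[2]),np.sin(q[2]);return np.array([q[0]+(c*x-s*y)/1000,q[1]+(s*x+c*y)/1000,z/1000])
```

>>> apply_moves(plan=[{"tx": 0.017,"ty": -0.025,"tz": 0.02,"yaw": 0.003,"grip": -1},{"tx": 0.034,"ty": -0.05,"tz": 0.04,"yaw": 0.004,"grip": -1},{"tx": 0.0535,"ty": -0.073,"tz": 0.06,"yaw": 0.004,"grip": -1},{"tx": 0.0535,"ty": -0.073,"tz": 0.09,"yaw": 0.004,"grip": -1},{"tx": 0.0535,"ty": -0.073,"tz": 0.09,"yaw": 0.004,"grip": -1},{"tx": 0.0535,"ty": -0.073,"tz": 0.09,"yaw": 0.004,"grip": -1}])

```text
time: 2.95
tool_pos: [0.5764, -0.1185, 0.0679]
tool_rot: [3.141, -0.001, -0.14]
contact_force: [0.5, -0.7, -0.6]
opening: 0.0005
```

Run:
```python
from h import *
o=robot.observe(); print(o["time"],o["tool_pos"],o["tool_rot"],o["opening"],"dock",inv(o["tool_pos"]),o["contact_force"])
p,d=robot.read_camera("wrist"); cv2.imwrite("pics/w3.png",p[:,:,::-1])
p,d=robot.read_camera("side");cv2.imwrite("pics/s3z.png",cv2.resize(p[130:280,240:440,::-1],None,fx=4,fy=4,interpolation=cv2.INTER_CUBIC))
```

```text
2.95 [ 0.57643909 -0.11845431  0.0679287 ] [ 3.14117230e+00 -1.45101741e-03 -1.39530756e-01] 0.0005095192201467718 dock [ 78.5719217  -67.38363553] [ 0.46885445 -0.73929004 -0.63423752]
```

View pics/w3.png

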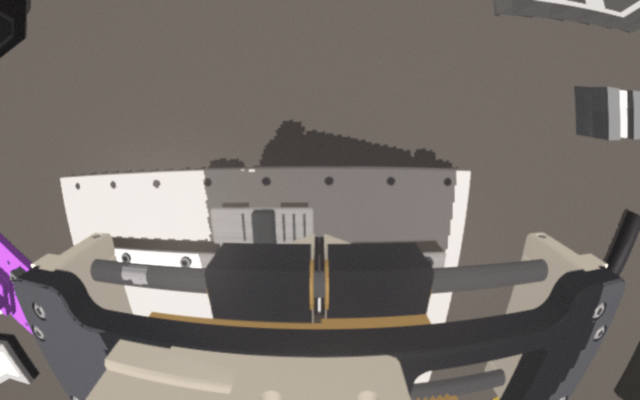

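View pics/s3z.png

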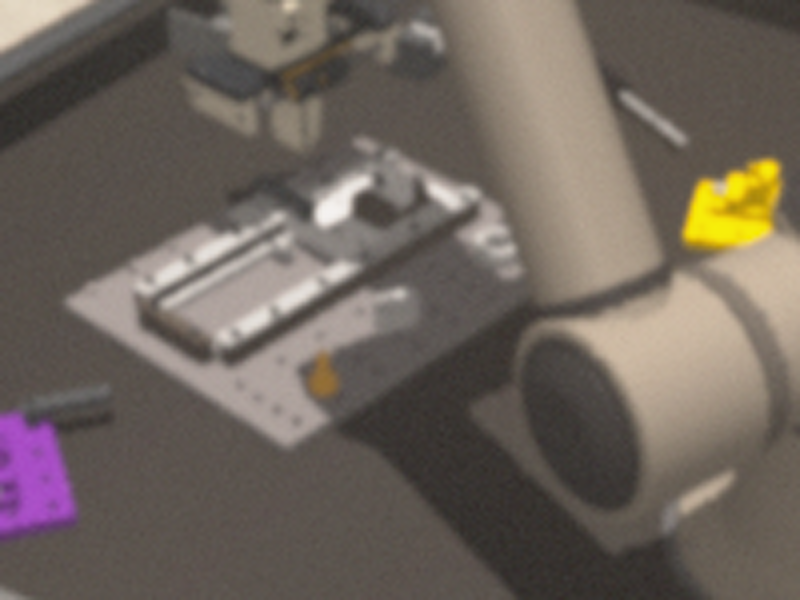

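Run:
```python
from h import *
o=robot.observe(); t=o["tool_pos"];print(t,inv(t))
for X in (t,D2W(78,-41,48),D2W(78,-83,68),D2W(78,-45,68)):
  u=proj("side",X); print(u,(u-[240,130])*4, "wrist",proj("wrist",X))
p=cv2.imread("pics/w3.png");cv2.imwrite("pics/w3z.png",cv2.resize(p[190:330,220:420],None,fx=4,fy=4,interpolation=cv2.INTER_CUBIC))
p,d=robot.read_camera("side");cv2.imwrite("pics/s3y.png",cv2.resize(p[90:240,220:420,::-1],None,fx=4,fy=4,interpolation=cv2.INTER_CUBIC))
```

```text
[ 0.57681837 -0.11833649  0.06835475] [ 78.93113333 -67.21422047]
[314.0407951  166.01320189] [296.16318039 144.05280758] wrist [319.10161926 250.6895458 ]
[309.06604824 173.87207531] [276.26419296 175.48830122] wrist [277.28506119 238.13022329]
[317.42887208 164.48230323] [309.7154883  137.92921293] wrist [347.01924788 251.77579463]
[309.66525938 168.63054555] [278.66103752 154.5221822 ] wrist [279.90233002 251.66417139]
```

View pics/w3z.png

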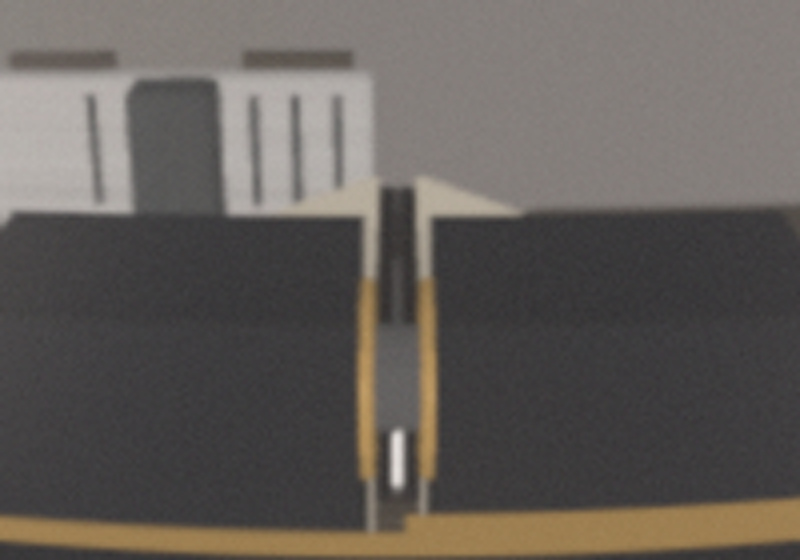

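View pics/s3y.png

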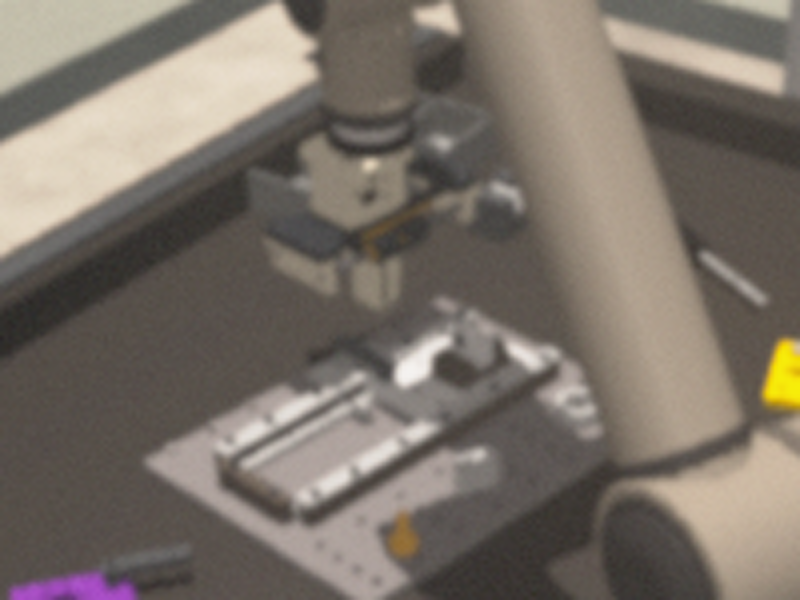

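>>> apply_moves(plan=[{"tx": -0.001,"ty": -0.001,"tz": 0.015,"yaw": 0,"grip": -1},{"tx": -0.001,"ty": -0.002,"tz": 0.03,"yaw": 0,"grip": -1},{"tx": -0.001,"ty": -0.002,"tz": 0.036,"yaw": 0,"grip": -1},{"tx": -0.001,"ty": -0.002,"tz": 0.04,"yaw": 0,"grip": -1},{"tx": -0.001,"ty": -0.002,"tz": 0.043,"yaw": 0,"grip": -1},{"tx": -0.001,"ty": -0.002,"tz": 0.043,"yaw": 0,"grip": -1}])

```text
time: 3.85
tool_pos: [0.5754, -0.1152, 0.0238]
tool_rot: [-3.142, 0.0, -0.138]
contact_force: [-2.6, 1.5, 3.2]
opening: 0.0005
```

Run:
```python
from h import *
o=robot.observe(); print(o["time"],o["tool_pos"],"dock",inv(o["tool_pos"]),o["contact_force"])
p,d=robot.read_camera("wrist"); cv2.imwrite("pics/w4z.png",cv2.resize(p[190:330,220:420,::-1],None,fx=4,fy=4,interpolation=cv2.INTER_CUBIC))
```

```text
3.85 [ 0.57539021 -0.1151921   0.02382031] dock [ 77.07962687 -64.29895814] [-2.55563757  1.51162372  3.19015468]
```

View pics/w4z.png

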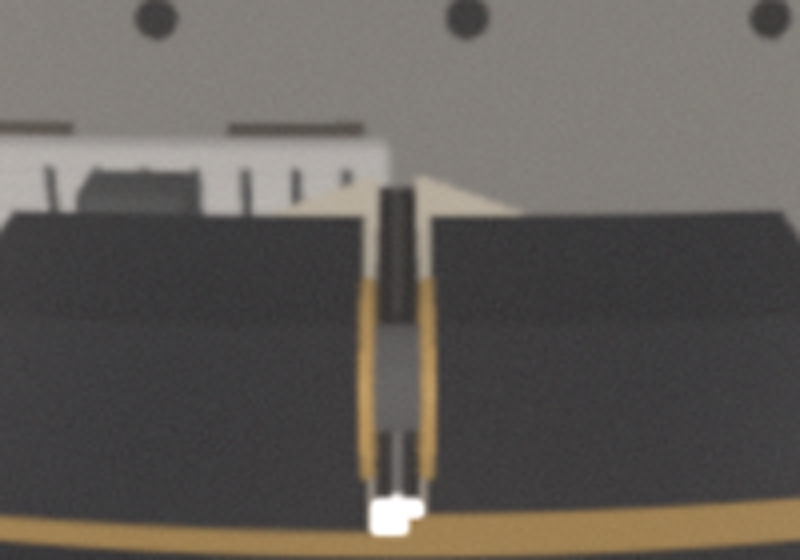

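>>> apply_moves(plan=[{"tx": 0,"ty": 0,"tz": 0.003,"yaw": 0,"grip": -1},{"tx": 0,"ty": 0,"tz": 0.005,"yaw": 0,"grip": -1},{"tx": 0,"ty": 0,"tz": 0.006,"yaw": 0,"grip": -1},{"tx": 0,"ty": 0,"tz": 0.006,"yaw": 0,"grip": -1},{"tx": 0,"ty": 0,"tz": 0.006,"yaw": 0,"grip": -1}])

```text
time: 4.53
tool_pos: [0.576, -0.1154, 0.0196]
tool_rot: [3.141, -0.002, -0.138]
contact_force: [-5.3, 1.6, 17.2]
opening: 0.0005
```

Run:
```python
from h import *
o=robot.observe(); print(o["time"],o["tool_pos"],"dock",inv(o["tool_pos"]),o["contact_force"])
```

```text
4.525 [ 0.57599658 -0.11542189  0.01961258] dock [ 77.71205573 -64.44219785] [-5.27133295  1.62311547 17.2335059 ]
```

>>> apply_moves(plan=[{"tx": 0,"ty": -0.004,"tz": 0,"yaw": 0,"grip": -1},{"tx": 0,"ty": -0.009,"tz": 0,"yaw": 0,"grip": -1},{"tx": 0,"ty": -0.014,"tz": 0,"yaw": 0,"grip": -1},{"tx": 0,"ty": -0.019,"tz": 0,"yaw": 0,"grip": -1},{"tx": 0,"ty": -0.024,"tz": 0,"yaw": 0,"grip": -1},{"tx": 0,"ty": -0.029,"tz": 0,"yaw": 0,"grip": -1},{"tx": 0,"ty": -0.034,"tz": 0,"yaw": 0,"grip": -1},{"tx": 0,"ty": -0.039,"tz": 0,"yaw": 0,"grip": -1}])

```text
time: 5.52
tool_pos: [0.5829, -0.0799, 0.02]
tool_rot: [3.137, -0.006, -0.138]
contact_force: [-3.4, -11.6, 14.1]
opening: 0.0002
```

Run:
```python
from h import *
o=robot.observe(); print(o["time"],o["tool_pos"],o["tool_rot"],"dock",inv(o["tool_pos"]),o["contact_force"],o["torque"])
p,d=robot.read_camera("wrist"); cv2.imwrite("pics/w5.png",p[:,:,::-1])
p,d=robot.read_camera("side");cv2.imwrite("pics/s5y.png",cv2.resize(p[90:240,220:420,::-1],None,fx=4,fy=4,interpolation=cv2.INTER_CUBIC))
p,d=robot.read_camera("top");cv2.imwrite("pics/t5y.png",cv2.resize(p[100:250,260:440,::-1],None,fx=4.4,fy=4,interpolation=cv2.INTER_CUBIC))
```

```text
5.525 [ 0.58293287 -0.07993329  0.02000745] [ 3.13714501 -0.00616979 -0.13795867] dock [ 79.64635297 -28.33386722] [ -3.36613629 -11.56016019  14.12400091] [-1.86311869  0.67948629 -0.03296191]
```

View pics/s5y.png

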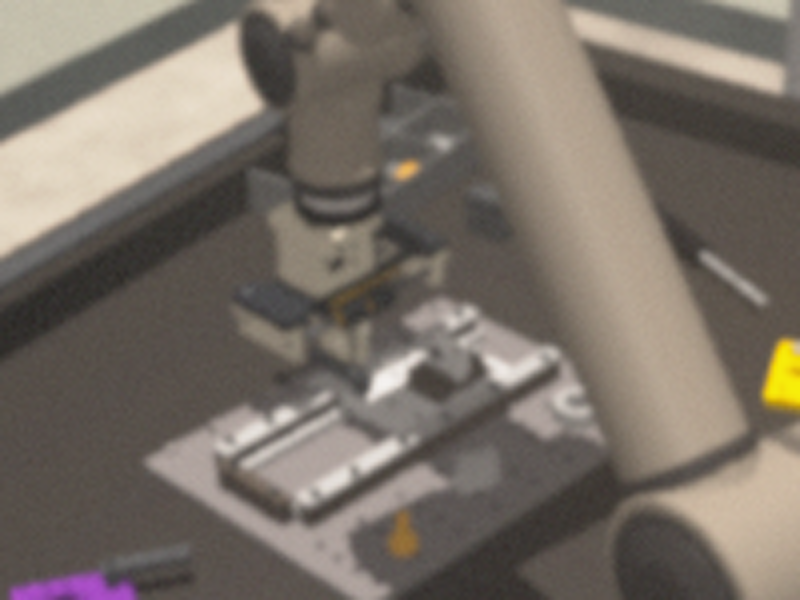

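View pics/t5y.png

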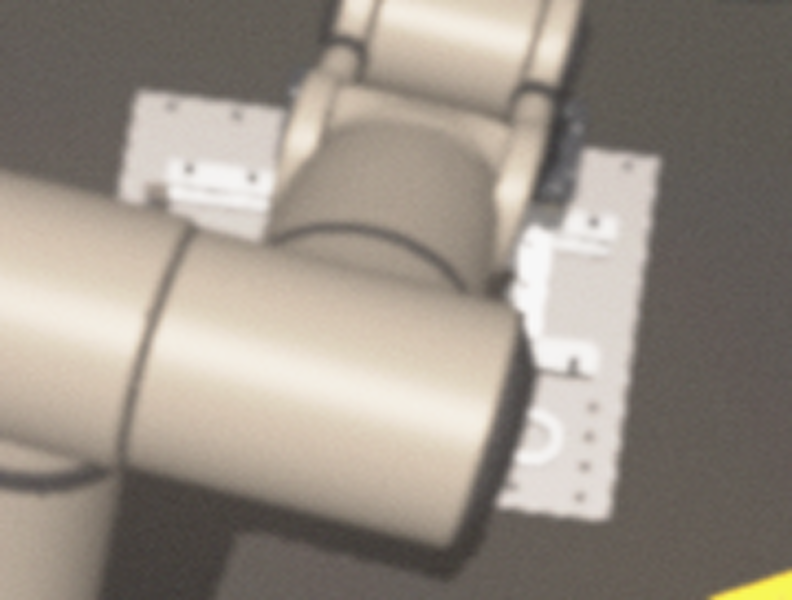

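View pics/w5.png

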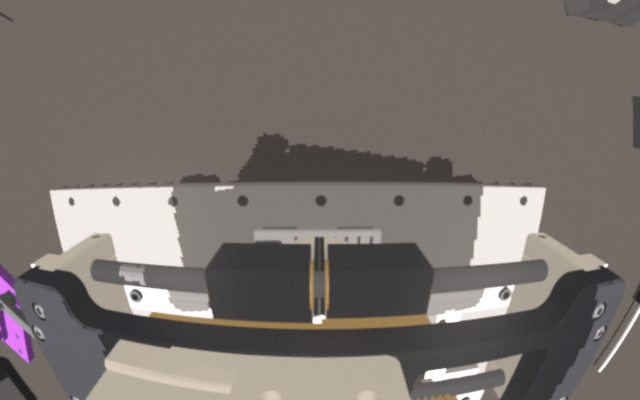

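>>> apply_moves(plan=[{"tx": 0,"ty": -0.004,"tz": 0,"yaw": 0,"grip": -1},{"tx": -0.001,"ty": -0.008,"tz": 0,"yaw": 0,"grip": -1},{"tx": -0.001,"ty": -0.012,"tz": 0,"yaw": 0,"grip": -1},{"tx": -0.001,"ty": -0.016,"tz": 0,"yaw": 0,"grip": -1},{"tx": -0.001,"ty": -0.016,"tz": 0,"yaw": 0,"grip": -1}])

```text
time: 6.3
tool_pos: [0.5842, -0.0634, 0.02]
tool_rot: [3.138, -0.006, -0.138]
contact_force: [-2.9, -7.2, 13.7]
opening: 0.0003
```

Run:
```python
from h import *
o=robot.observe(); print(o["time"],o["tool_pos"],o["tool_rot"],"dock",inv(o["tool_pos"]),o["contact_force"])
p,d=robot.read_camera("wrist"); cv2.imwrite("pics/w6.png",p[:,:,::-1])
p,d=robot.read_camera("top");cv2.imwrite("pics/t6y.png",cv2.resize(p[100:250,260:440,::-1],None,fx=4.4,fy=4,interpolation=cv2.INTER_CUBIC))
```

```text
6.3 [ 0.58424352 -0.06338404  0.01999229] [ 3.13794228 -0.00617628 -0.13780789] dock [ 78.64312886 -11.76314092] [-2.85605528 -7.20138208 13.68824571]
```

View pics/t6y.png

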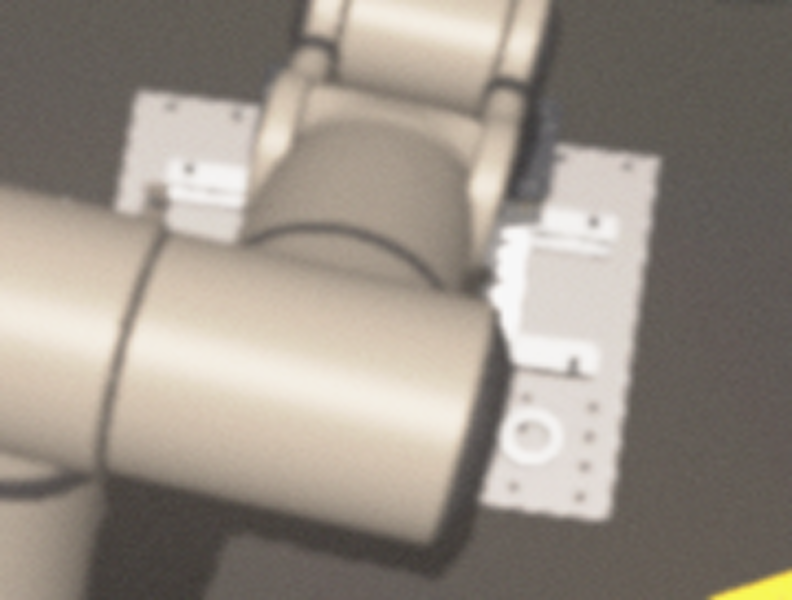

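View pics/w6.png

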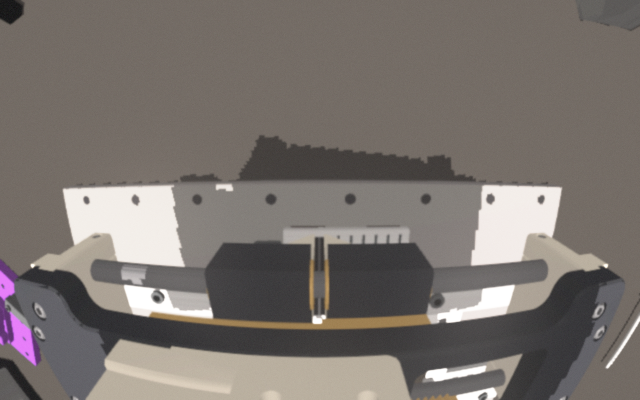

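>>> apply_moves(plan=[{"tx": 0,"ty": 0.003,"tz": -0.004,"yaw": 0,"grip": -1},{"tx": 0,"ty": 0.003,"tz": -0.01,"yaw": 0,"grip": -1},{"tx": 0,"ty": -0.005,"tz": -0.012,"yaw": 0,"grip": -1},{"tx": 0,"ty": -0.015,"tz": -0.012,"yaw": 0,"grip": -1},{"tx": 0,"ty": -0.025,"tz": -0.012,"yaw": 0,"grip": -1},{"tx": 0,"ty": -0.035,"tz": -0.012,"yaw": 0,"grip": -1},{"tx": 0,"ty": -0.045,"tz": -0.012,"yaw": 0,"grip": -1},{"tx": 0,"ty": -0.055,"tz": -0.012,"yaw": 0,"grip": -1}])

```text
time: 7.4
tool_pos: [0.5896, -0.0054, 0.0296]
tool_rot: [3.141, 0.0, -0.138]
contact_force: [-0.9, -3.8, -0.8]
opening: 0.0003
```

Run:
```python
from h import *
o=robot.observe(); print(o["time"],o["tool_pos"],o["tool_rot"],"dock",inv(o["tool_pos"]),o["contact_force"])
p,d=robot.read_camera("wrist"); cv2.imwrite("pics/w7.png",p[:,:,::-1])
p,d=robot.read_camera("side");cv2.imwrite("pics/s7y.png",cv2.resize(p[90:240,220:420,::-1],None,fx=4,fy=4,interpolation=cv2.INTER_CUBIC))
```

```text
7.4 [ 0.58960365 -0.00540289  0.02959209] [ 3.14147328e+00  3.36325443e-04 -1.37961105e-01] dock [75.88902293 46.40007293] [-0.85115025 -3.79685395 -0.76451001]
```

View pics/s7y.png

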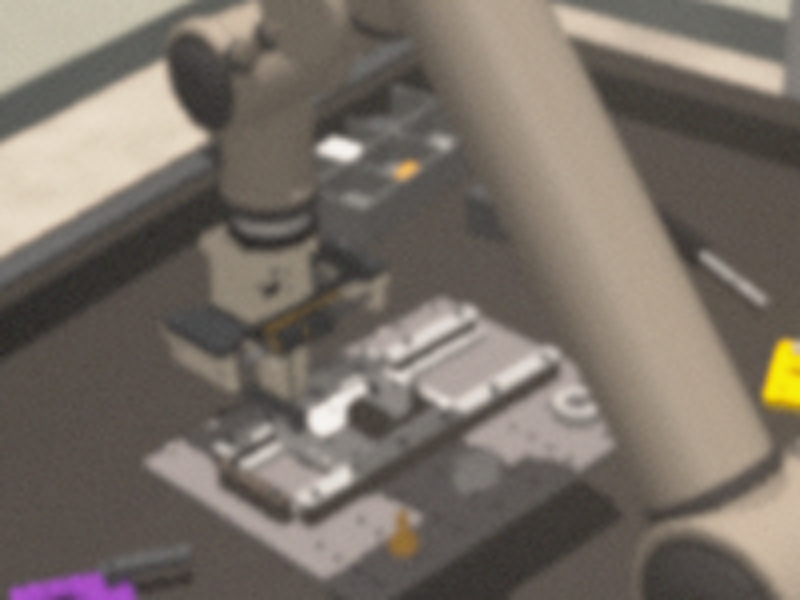

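View pics/w7.png

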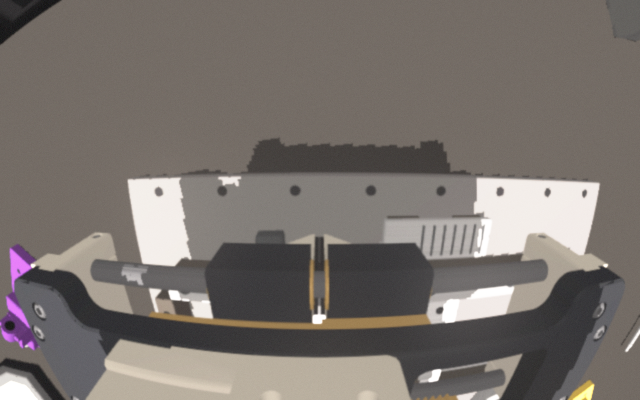

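>>> apply_moves(plan=[{"tx": 0.001,"ty": -0.008,"tz": 0,"yaw": 0,"grip": -1},{"tx": 0.002,"ty": -0.017,"tz": 0,"yaw": 0,"grip": -1},{"tx": 0.002,"ty": -0.026,"tz": 0,"yaw": 0,"grip": -1},{"tx": 0.002,"ty": -0.034,"tz": 0,"yaw": 0,"grip": -1},{"tx": 0.002,"ty": -0.04,"tz": 0,"yaw": 0,"grip": -1},{"tx": 0.002,"ty": -0.045,"tz": 0,"yaw": 0,"grip": -1},{"tx": 0.002,"ty": -0.05,"tz": 0,"yaw": 0,"grip": -1},{"tx": 0.002,"ty": -0.052,"tz": 0,"yaw": 0,"grip": -1}])

```text
time: 8.5
tool_pos: [0.5988, 0.0453, 0.0297]
tool_rot: [3.141, 0.0, -0.138]
contact_force: [-2.2, -3.0, 2.7]
opening: 0.0005
```

Run:
```python
from h import *
o=robot.observe(); print(o["time"],o["tool_pos"],o["tool_rot"],"dock",inv(o["tool_pos"]),o["contact_force"])
p,d=robot.read_camera("wrist"); cv2.imwrite("pics/w8.png",p[:,:,::-1])
p,d=robot.read_camera("side");cv2.imwrite("pics/s8y.png",cv2.resize(p[90:240,220:420,::-1],None,fx=4,fy=4,interpolation=cv2.INTER_CUBIC))
```

```text
8.5 [0.5988024  0.04528457 0.02972464] [ 3.14145493e+00  8.08173534e-06 -1.37973754e-01] dock [77.95043018 97.87420272] [-2.24085032 -2.98054399  2.71140754]
```

View pics/s8y.png

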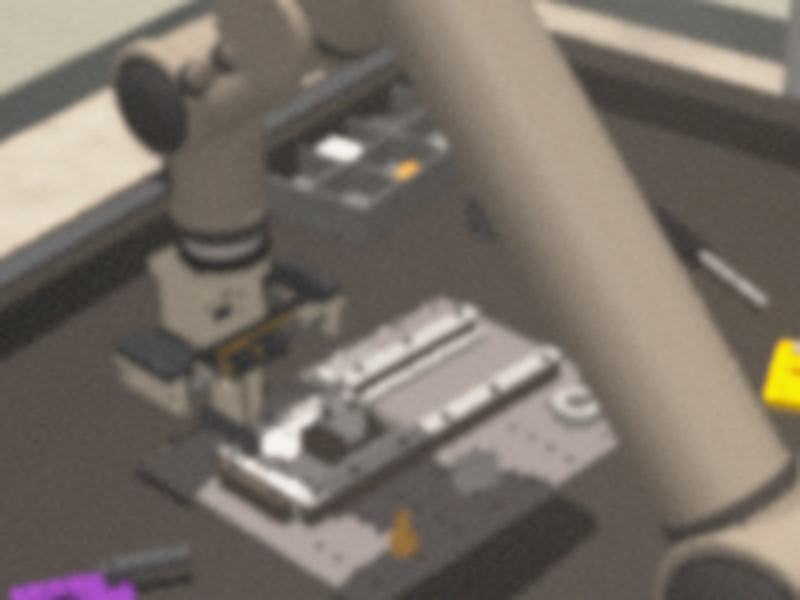

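View pics/w8.png

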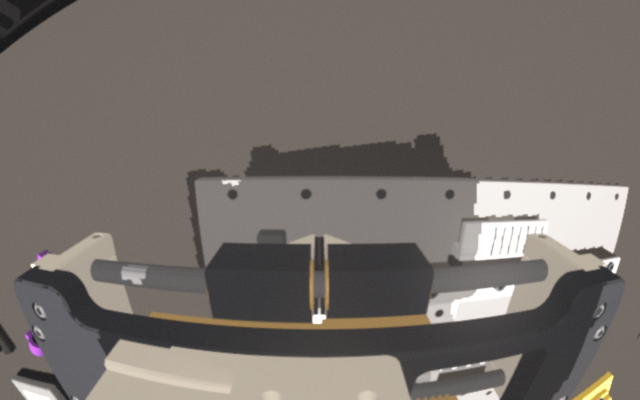

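>>> apply_moves(plan=[{"tx": 0,"ty": -0.001,"tz": 0,"yaw": 0,"grip": -1},{"tx": 0,"ty": -0.002,"tz": 0,"yaw": 0,"grip": -1},{"tx": 0,"ty": -0.003,"tz": 0,"yaw": 0,"grip": -1},{"tx": 0,"ty": -0.004,"tz": 0,"yaw": 0,"grip": -1},{"tx": 0,"ty": -0.005,"tz": 0,"yaw": 0,"grip": -1},{"tx": 0,"ty": -0.005,"tz": 0,"yaw": 0,"grip": -1}])

```text
time: 9.35
tool_pos: [0.5994, 0.0502, 0.0296]
tool_rot: [-3.142, 0.0, -0.138]
contact_force: [-2.0, -2.6, 1.6]
opening: 0.0007
```

Run:
```python
from h import *
o=robot.observe(); print(o["time"],"dock",inv(o["tool_pos"]),o["contact_force"])
```

```text
9.35 dock [ 77.87317686 102.7937824 ] [-2.03723921 -2.63056658  1.58742772]
```

>>> apply_moves(plan=[{"tx": 0,"ty": -0.002,"tz": 0,"yaw": 0,"grip": -1},{"tx": 0,"ty": -0.003,"tz": 0,"yaw": 0,"grip": -1},{"tx": 0,"ty": -0.004,"tz": 0,"yaw": 0,"grip": -1},{"tx": 0,"ty": -0.005,"tz": 0,"yaw": 0,"grip": -1},{"tx": 0,"ty": -0.005,"tz": 0,"yaw": 0,"grip": -1}])

```text
time: 9.98
tool_pos: [0.5994, 0.0506, 0.0297]
tool_rot: [3.135, 0.001, -0.138]
contact_force: [-6.2, -21.1, 3.3]
opening: 0.0003
```

Run:
```python
from h import *
o=robot.observe(); print(o["time"],"dock",inv(o["tool_pos"]),o["contact_force"])
p,d=robot.read_camera("wrist"); cv2.imwrite("pics/w9.png",p[:,:,::-1])
p,d=robot.read_camera("side");cv2.imwrite("pics/s9y.png",cv2.resize(p[90:240,220:420,::-1],None,fx=4,fy=4,interpolation=cv2.INTER_CUBIC))
```

```text
9.975 dock [ 77.79436941 103.18195786] [ -6.15793834 -21.08078248   3.30276944]
```

View pics/s9y.png

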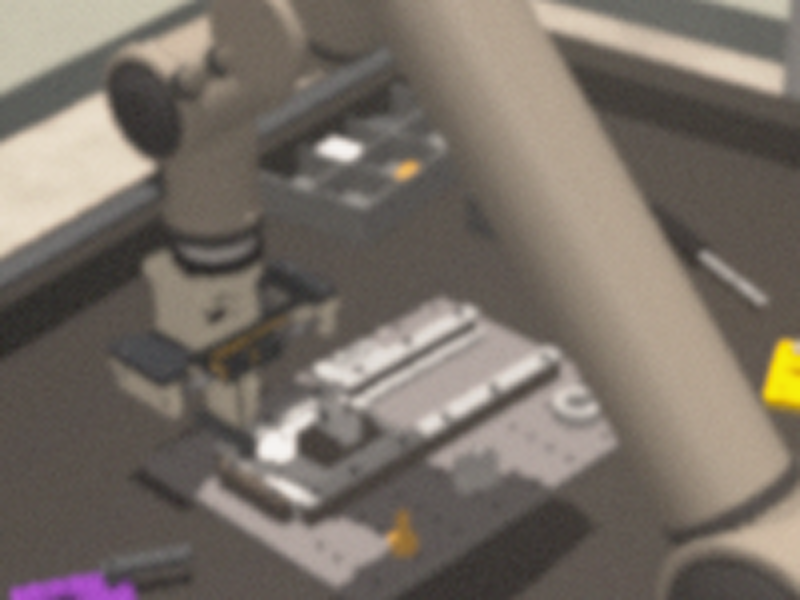

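View pics/w9.png

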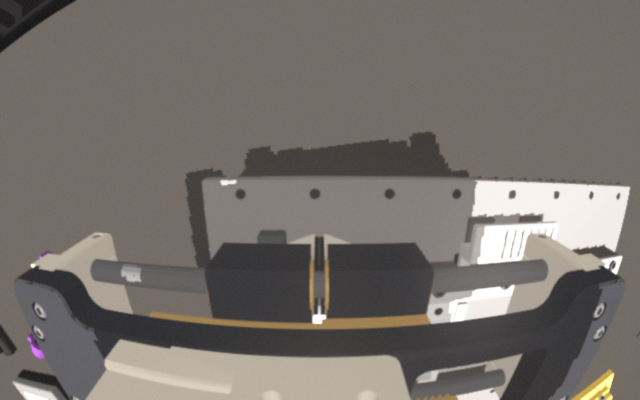

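>>> apply_moves(plan=[{"tx": 0,"ty": 0.006,"tz": 0,"yaw": 0,"grip": -1},{"tx": 0,"ty": 0.012,"tz": 0,"yaw": 0,"grip": -1},{"tx": 0,"ty": 0.012,"tz": -0.02,"yaw": 0,"grip": -1},{"tx": 0,"ty": 0.012,"tz": -0.05,"yaw": 0,"grip": -1},{"tx": 0,"ty": 0.012,"tz": -0.09,"yaw": 0,"grip": -1},{"tx": 0,"ty": 0.012,"tz": -0.13,"yaw": 0,"grip": -1},{"tx": 0,"ty": 0.05,"tz": -0.15,"yaw": 0,"grip": -1},{"tx": 0,"ty": 0.1,"tz": -0.15,"yaw": 0,"grip": -1}])

```text
time: 11.08
tool_pos: [0.5879, -0.0437, 0.1821]
tool_rot: [-3.141, -0.006, -0.135]
contact_force: [1.2, -0.3, 0.3]
opening: 0.0006
```

>>> apply_moves(plan=[{"tx": -0.01,"ty": 0.05,"tz": 0,"yaw": 0,"grip": -1},{"tx": -0.03,"ty": 0.1,"tz": 0,"yaw": 0,"grip": -1},{"tx": -0.05,"ty": 0.14,"tz": 0,"yaw": 0,"grip": -1},{"tx": -0.05,"ty": 0.14,"tz": 0,"yaw": 0,"grip": -1},{"tx": -0.05,"ty": 0.14,"tz": 0,"yaw": 0,"grip": -1}])

```text
time: 11.7
tool_pos: [0.5182, -0.1754, 0.1799]
tool_rot: [-3.141, -0.001, -0.138]
contact_force: [0.8, -0.5, 0.4]
opening: 0.0002
```

Run:
```python
from h import *
o=robot.observe(); print(o["time"],"dock",inv(o["tool_pos"]),o["tool_pos"],o["contact_force"])
p,d=robot.read_camera("wrist"); cv2.imwrite("pics/w10.png",p[:,:,::-1])
cv2.imwrite("pics/w10z.png",cv2.resize(p[90:230,60:260,::-1],None,fx=4,fy=4,interpolation=cv2.INTER_CUBIC))
p,d=robot.read_camera("side");cv2.imwrite("pics/s10y.png",cv2.resize(p[90:240,220:420,::-1],None,fx=4,fy=4,interpolation=cv2.INTER_CUBIC))
p,d=robot.read_camera("top");cv2.imwrite("pics/t10.png",p[:,:,::-1])
for X in (D2W(78,8,30),D2W(78,8,20),D2W(91,-64,30),D2W(91,-64,20),D2W(65,-64,30),D2W(65,-64,20),D2W(78,119,48),D2W(24,0,26),D2W(24,0,16)): print(proj("wrist",X), (proj("wrist",X)-[60,90])*4)
```

```text
11.7 dock [  28.80338463 -131.84125394] [ 0.51819132 -0.17536555  0.17993229] [ 0.77716291 -0.47951647  0.38218356]
[187.17308043 143.61584347] [508.69232172 214.46337387]
[190.81448398 142.68766542] [523.25793593 210.75066169]
[252.06450747 128.18361933] [768.25802988 152.73447734]
[254.09641202 127.75671755] [776.3856481 151.0268702]
[252.78908449 153.73894971] [771.15633797 254.95579884]
[254.76759373 152.54284928] [779.07037493 250.17139713]
[ 97.88197715 151.6782786 ] [151.52790861 246.71311442]
[199.0244624  192.16606753] [556.09784959 408.66427011]
[202.19897283 189.97173151] [568.79589133 399.88692602]
```

View pics/w10.png

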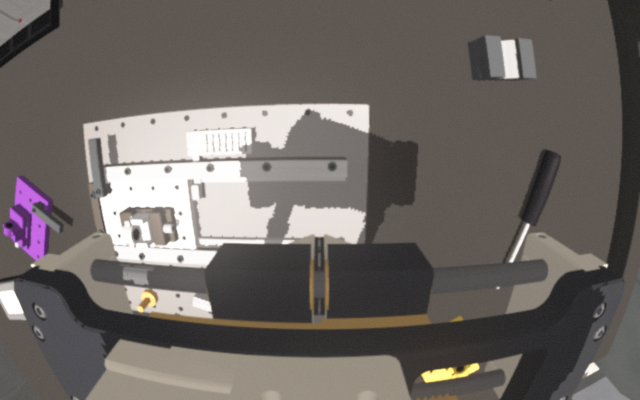

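View pics/w10z.png

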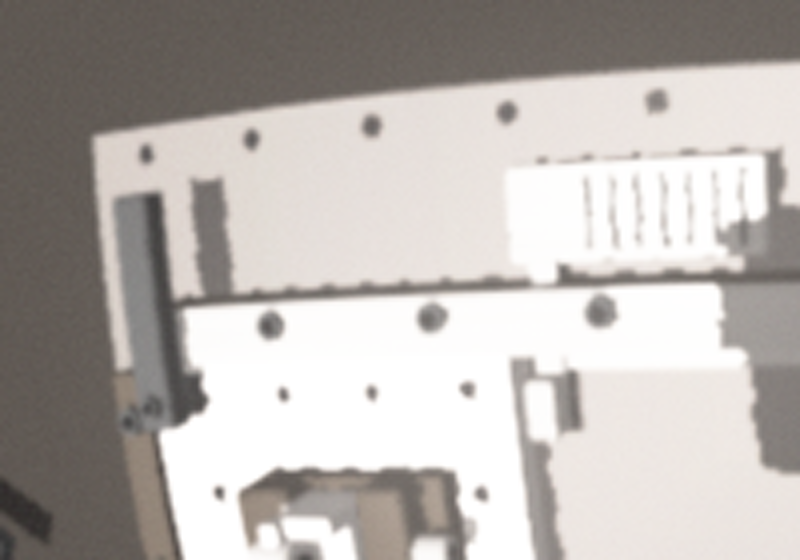

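View pics/t10.png

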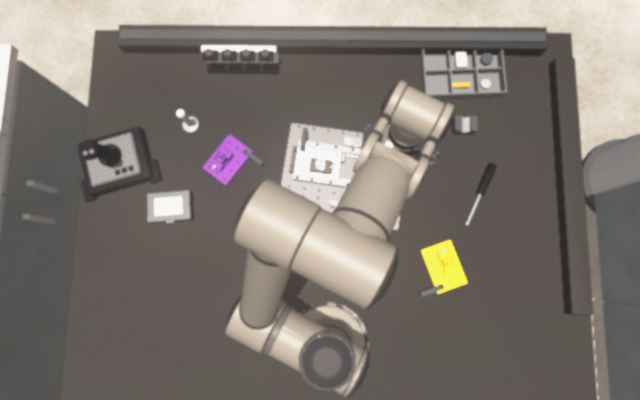

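View pics/s10y.png

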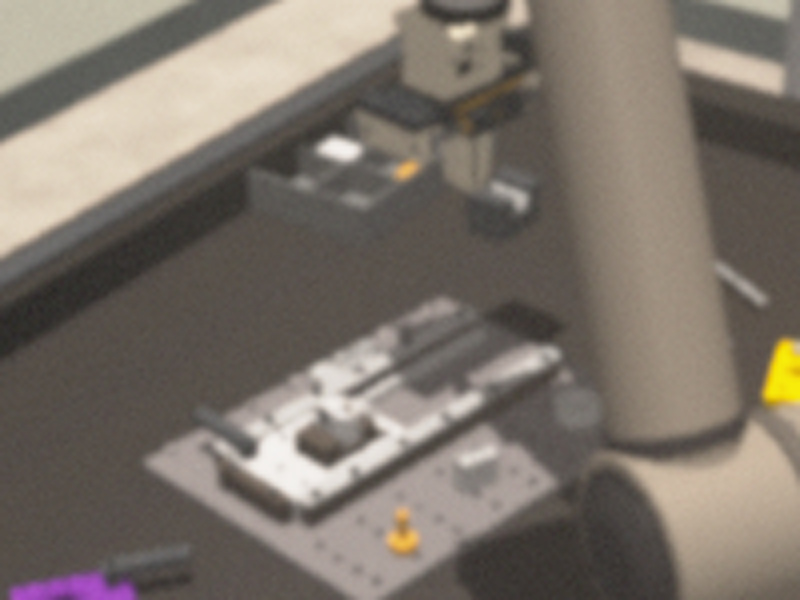

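Run:
```python
from h import *
o=robot.observe(); c=robot.get_calibration("wrist"); print(o["time"],o["tool_pos"],o["qvel"].max())
p,d=robot.read_camera("wrist"); c2=robot.get_calibration("wrist"); print(abs(c["t"]-c2["t"]).max())
f=p[90:230,60:260,::-1]; big=cv2.resize(f,None,fx=4,fy=4,interpolation=cv2.INTER_CUBIC)
cv2.imwrite("pics/w11r.png",big)
def box(pts,col):
    q=np.array([(proj("wrist",D2W(*k),c)-[60,90]+.5)*4-.5 for k in pts]); cv2.polylines(big,[np.round(q).astype(int)],False,col,1)
box([(91,8,30),(65,8,30),(65,-64,30),(91,-64,30),(91,8,30)],(0,0,255))
box([(91,8,20),(65,8,20),(65,-64,20),(91,-64,20),(91,8,20)],(255,0,0))
box([(32,8,26),(16,8,26),(16,0,26),(32,0,26),(32,8,26)],(0,0,255))
box([(32,8,16),(16,8,16),(16,0,16),(32,0,16),(32,8,16)],(255,0,0))
box([(94,119,48),(24,119,48),(24,133,48),(94,133,48)],(0,200,0))
box([(41,11,30),(-40,11,30)],(0,200,0))
box([(58.5,-160,35),(58.5,141,35)],(0,200,200))
cv2.imwrite("pics/w11.png",big)
```

```text
11.85 [ 0.51831659 -0.17473158  0.17970826] 0.0016170294701091513
0.00011238814933067776
```

View pics/w11.png

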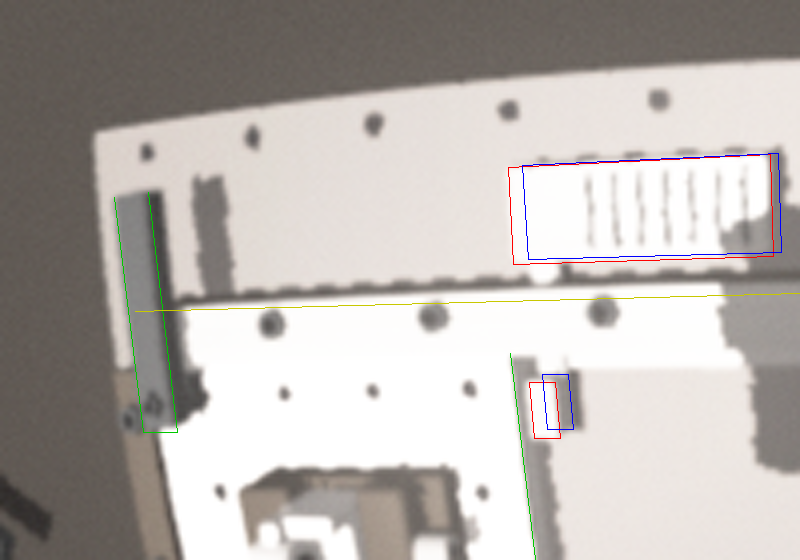

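View pics/w11r.png

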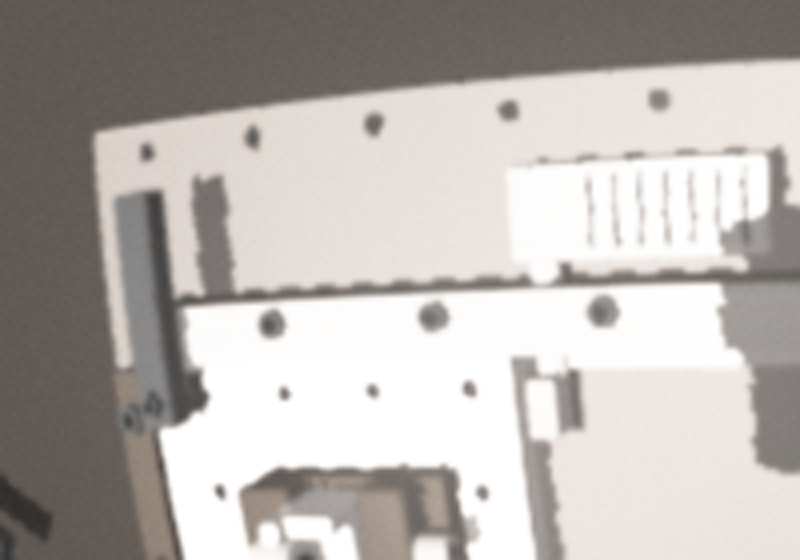

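Run:
```python
from h import *
print(robot.hand_in()); print(robot.observe()["time"])
```

```text
the job is handed in; nothing more can be done
None
the job is handed in; nothing more can be done
```

The pallet is in its dock, fully home against the end stop with the catch up behind it, and I handed the job in at about 12 s. No verdict was reported.

- **Press:** I pressed the thumb pad to the bottom with the closed fingers. The tip was at z ≈ 20 mm with about 17 N, and the pallet was still about 18 mm short of the nose.
- **Push:** I held the catch down while pushing the pallet over it by the ear, then eased the press and pushed on at z ≈ 30 mm. It stopped against the end stop with about 21 N.
- **Finish:** I backed off from the ear, raised the tool to z ≈ 180 mm and moved away; the robot touches nothing.

**Last checks:** In a settled wrist picture, the ear and the pallet's rear edge lie on the outlines predicted for home. The pad and nose match their raised outlines. The pallet lies flat in the track, and the gauges and tools in view look undisturbed by eye; I did not measure them again.

**Disagreements:**
- My first dock fit was about 2 mm off because the arm was still settling when the picture was taken. I repeated it with the arm at rest.
- The fingers stopped about 3 mm further on than I had calculated, probably because they are slightly thinner than I assumed. The final picture still shows the pallet home.

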